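Load a tube and index the reader carousel

ROBOT

A 6-joint arm with a two-finger parallel gripper is mounted at the origin on the work surface. World frame = base frame: x ahead of the robot, y to its left, z up, the work surface at z = 0. Lengths are in mm, angles in degrees, forces in N, time in s.
With the tool pointing down it reaches from about 300 to 850 mm from the base axis. Payload 4.2 kg.
Tool frame: the origin (TCP) lies at the very end of the fingers, on their centre line; the grasp point (between the pads) lies 19 mm behind it (env.grasp_offset is the distance from the TCP to the grasp point, in mm); z points along the fingers, y is the line along which they close (so a half turn about z gives the same grasp; the last joint's range is limited). The gripper opens to 91 mm and grips with 3 to 60 N. Pads are 32 mm wide; open, the fingers measure 118 mm over their backs; the gripper's body (76 mm by 178 mm) begins 60 mm behind the grasp point.
Start: joints at [75.688, 18.312, 89.639, -0, 72.044, -1.146], TCP at [130.976, 559.9, 213.976] pointing down, gripper open.
Joint ranges: [-177.97, 177.97], [-48.28, 115.42], [12.27, 149.76], [-77.06, 257.06], [2.81, 150.46], [-146.56, 146.56]. Speed limits (degrees/s): [147.25, 147.25, 180, 180, 180, 180].

INTERFACE

Orientations are given as [roll, pitch, yaw] about the fixed x, y, z axes, in that order (R = Rz(yaw) Ry(pitch) Rx(roll)).
In Python, from workcell import env gives the robot as it stands. The module is installed in compiled form; this text tells all that it offers.
- The arm moves only by the tool send_rows, never from a script. Its argument "motion" is a list of rows, each an object of numbers: "tx", "ty", "tz": the shift along the tool's x, y, z in units of 500 mm (1.0 is 500 mm); "rx", "ry", "rz": the turn, a rotation vector about the tool's x, y, z in units of 30 degrees (1.0 is 30 degrees); "gripper": the closure, from -1 (fully open) to 1 (shut). In form: [{"tx": .., "ty": .., "tz": .., "rx": .., "ry": .., "rz": .., "gripper": ..}, ...]. A call has 1 to 12 rows; each row shifts and turns the commanded pose from where the row before left it, along the tool's axes as they then stand; what a row does not reach is not made up. A row lasts 1/8 s, in which the tool goes at most 62.5 mm and 10.7 degrees, less where a joint would pass 70% of its speed; a pose out of reach is approached as far as the arm can. A call with a number of a shift or a turn outside -1 to 1 is refused whole. A call with a gripper value outside its range is refused whole. The fingers move at their own pace and stop on an object; "grip_force" is the grip in N (left out, the last holds). Time passes only in rows, so rows that do not move let the fingers close. It gives the time, the measured TCP pose, the force, the opening and the grip force at its end, in the units of the state.
- env.state(): the state, without advancing time (a new reading comes with each control period).
- env.grab_frame(name): name is "side" or "top" or "wrist"; returns a dict with "frame" (400x640x3 uint8, red, green, blue), "vertical_fov" (degrees; the focal length in pixels is half the picture's height over the tangent of half this angle, whatever the lens; pixels are square), "cx", "cy" (the principal point, pixels), "rvec" (rotation vector, rad) and "tvec" (3), from world to camera coordinates, as OpenCV has them; the wrist camera has in their place "T_tool_cam" (4x4, takes a point from camera to tool coordinates, whose origin is the TCP and whose axes are the flange's). Camera axes: x right, y down, z forward; pixel columns grow to the right and rows downward; lengths in mm; the calibration is good to about 2 mm. A picture is of the moment at which its call begins: read the wrist's pose just before it. There is no depth.
- env.job_done(): hands the job in; it is judged then, once.
The state is a dict: "time_s": time; "qpos": joint angles; "qvel": joint speeds; "effort": joint torques, N m; "ee_pos": TCP position; "ee_rot": TCP orientation; "force": force on the tool from outside, world axes, zero at the start; "torque": the same for the moment, N m; "gripper_width": finger opening in mm; "gripper_force": force on a finger pad.
Only numpy, scipy, OpenCV 4.12 (cv2) and the standard library are available. Lean on these libraries where they do the work, as an engineer would, in place of code of your own. Each camera call takes 0.05 s, during which the arm holds its last target. There are 200 camera calls.

TASK

Put the red-stoppered tube from the rack into the empty seat (yellow collar) of the tube reader's carousel, fully home, and turn the carousel by pushing its finger pegs so that this seat clicks into its stop at the reading head. The red arrow on the head shows only which stop is meant, not exactly where it lies: go by the click, push gently, and leave the carousel resting in its stop. Do not disturb the other tubes and things on the table.

Things in the scene. Friction and masses are not known exactly. Their poses are not given: they have to be found in the camera images.
- reader: White round tube reader, 264 mm across, fixed to the table; origin on the carousel's axis at table height, z up, +x towards the grey reading head (90 mm wide, 130 mm high, its inner face 144 mm from the axis). The carousel turns on it: a white deck 250 mm across, its top 80 mm above the table. Glass and stop take pushes of up to 15 N.
- peg (a point): Middle of one upright steel finger peg, 100 mm above the table, turning with the carousel. Six alike, 10 mm thick, stand from the deck to 40 mm above it on a circle of radius 108 mm round the axis, every 60 degrees, half-way between the seats; this one is 30 degrees counterclockwise of the empty seat.
- hub (a point): Top of the low grey knob (40 mm across, 16 mm high) at the centre of the deck, on the axis, 96 mm above the table. Round it six seats, every 60 degrees, on a circle of radius 75 mm: five hold green-stoppered tubes fixed in place that stand 52 mm above the deck, one is empty and has a yellow collar.
- carousel (a joint): Angle of the carousel (rad), positive counterclockwise from above; 0 when the empty seat is in line with the arrow (reader's +x). Starts 0.75 to 1.95. It turns either way against a steady drag (about 1.5 N at a peg) and stays where left. Every seat has its own stop, 60 degrees apart. The stop meant lies 0.05 to 0.13 rad to one or other side of 0, differently each time.
- click (a joint): Travel of the spring roller under the deck (m): within 0.0005 of 0 when dropped home in a stop's notch, 0.002 to 0.004 riding between notches. Within about 3 mm of a notch (at radius 100 mm) the carousel is pulled in by itself, 3 to 4 mm ahead of the pushing finger, and the push falls to nothing; pushing on out of a notch takes 6 to 9 N at a peg.
- arrow (a point): Tip of the red arrow on top of the reading head, 145 mm from the carousel's axis, 131 mm above the table.
- seat (a point): Centre of the inner floor of the empty seat, turning with the carousel: 75 mm from the axis, 44 mm above the table. The seat is a round well 20 mm wide and 36 mm deep, open at the deck's top.
- sample: Tube with the red stopper, 16 mm thick with a round bottom, 88 mm long over all; the stopper is 20 mm across and is the top 18 mm. Origin at the bottom, z along the tube. About 30 g. Stands in one of the rack's three holes.
- rack: Clear tube rack fixed to the table, 60 x 190 mm, 56 mm high (top of its ends); origin under its centre, the three holes (18 mm, in a plate whose top is 52 mm above the table) in a row along its y, 55 mm apart; tubes stand on its floor 6 mm above the table and reach 94 mm.
- tube_b: Like the red one but with a blue stopper, in the rack; origin at the bottom.
- tube_c: Like the red one but with a yellow stopper, in the rack; origin at the bottom.
- tray: White ceramic tray 160 x 110 x 18 mm; origin under its centre.
- potato: Brown potato, 60 mm wide and 45 mm high, on the tray; origin at its underside.
- bottle: Amber bottle, 60 mm thick and 110 mm high; origin under its centre.
- knife: Blue-handled scalpel 155 mm long, lying flat, 8 mm high; origin near its middle.

How it is judged:
By the outcome, as a careful person would: the job done as asked, in the order asked, and still so for the second after the job is handed in, with the robot touching nothing.
It also fails if it takes over 72 s, if anything falls off the work surface, if the arm or the gripper's body presses on something with over 40 N, if the wrist force passes 120 N, or if a joint passes its speed limit or range.

## Working session

There is one attempt and no reset: what is moved stays moved. The work goes in short steps, Python scripts to look and compute and a tool call to move; the robot and the scene stay as the last step left them, time stands still between calls to the robot, and variables do not carry over. Pictures are saved under pics/ and viewed, at most 10 in all, crops included, and the job is handed in when it is done.

Besides the shell and the picture viewer there is one more tool, called after "Emit:" as a command line: name --argument value ..., lists and objects as JSON in quotes. send_rows: Moves the arm, as the interface text tells. Shifts and turns lie within -1 to 1; 1 stands for 500 mm of shift or 30 degrees of turn. Its arguments: {"type":"object","properties":{"motion":{"type":"array"},"grip_force":{"type":"number"}},"required":["motion"]}

```bash
mkdir -p pics
cat > h.py <<'E'
import numpy as np, cv2
from workcell import env
from scipy.spatial.transform import Rotation as R
def cam(name):
    s=env.state(); d=env.grab_frame(name); im=d["frame"]
    f=im.shape[0]/2/np.tan(np.radians(d["vertical_fov"])/2)
    if "rvec" in d:
        Rm=cv2.Rodrigues(np.array(d["rvec"],float))[0]; t=np.array(d["tvec"],float).ravel()
        Rwc=Rm.T; o=-Rm.T@t
    else:
        T=np.array(d["T_tool_cam"]); Rt=R.from_euler("xyz",s["ee_rot"],degrees=True).as_matrix()
        Rwc=Rt@T[:3,:3]; o=Rt@T[:3,3]+np.array(s["ee_pos"])
    def ray(u,v):
        return o, Rwc@np.array([(u-d["cx"])/f,(v-d["cy"])/f,1.])
    def pt(u,v,z):
        o_,r=ray(u,v); return o_+r*(z-o_[2])/r[2]
    def proj(p):
        c=Rwc.T@(np.asarray(p,float)-o); return c[:2]/c[2]*f+[d["cx"],d["cy"]]
    return im,pt,proj,d,o
def save(im,n): cv2.imwrite(f"pics/{n}.png",im[:,:,::-1])
def blobs(im,lo,hi,amin=15):
    hsv=cv2.cvtColor(np.ascontiguousarray(im),cv2.COLOR_RGB2HSV)
    m=cv2.inRange(hsv,lo,hi); n,l,st,c=cv2.connectedComponentsWithStats(m)
    return [(c[i].round(1).tolist(),st[i].tolist()) for i in range(1,n) if st[i][4]>=amin]
E
python3 - <<'E'
from h import *
print(env.state())
for n in ("top","side"):
    im,pt,pr,d,o=cam(n); save(im,n+"0"); print(n,o,{k:v for k,v in d.items() if k!="frame"})
    for nm,lo,hi in (("red",(0,140,80),(6,255,255)),("red2",(174,140,80),(180,255,255)),("yel",(22,130,100),(34,255,255)),("green",(45,90,60),(85,255,255)),("blue",(100,130,60),(125,255,255))):
        print(nm,blobs(im,lo,hi))
E
```

```text
{'time_s': 0.0, 'qpos': array([ 7.56882002e+01,  1.83514209e+01,  8.97082830e+01,  8.38246022e-04,
        7.20426058e+01, -1.14367015e+00]), 'qvel': array([-0.04045845, -0.01875039, -0.06345131,  0.0232724 ,  0.02137592,
        0.01784495]), 'effort': array([-3.45642020e-04, -4.12478149e+01, -2.31969774e+01,  7.26699340e-02,
        4.58683167e-02, -1.80786601e-04]), 'ee_pos': array([130.83567955, 559.38771795, 213.1097666 ]), 'ee_rot': array([-1.79897727e+02, -2.83883810e-03,  1.66831609e+02]), 'force': array([-0.42499159,  0.99635233,  0.33953105]), 'torque': array([-0.04640155,  0.02564824,  0.01574996]), 'gripper_force': 0.0, 'gripper_width': 91.4499129614526}
top [ 265.97335775  -82.85898296 1625.77082784] {'vertical_fov': 45.739525594260975, 'cx': 317.5471519511372, 'cy': 196.72518083449756, 'rvec': array([ 2.14745844, -2.10905119,  0.18396189]), 'tvec': array([ -85.43105549,  544.1135743 , 1554.79264719])}
red [([374.9, 165.7], [373, 163, 5, 5, 15]), ([225.3, 209.7], [223, 207, 6, 7, 30])]
red2 []
yel [([321.1, 163.9], [317, 160, 9, 9, 52]), ([191.5, 208.1], [189, 206, 6, 6,
[... 626 characters left out ...]
': array([ 494.57574394,  245.52745203, 1130.84666221])}
red [([309.2, 283.5], [307, 280, 6, 8, 39])]
red2 []
yel [([297.6, 184.4], [294, 182, 8, 6, 34]), ([290.2, 322.2], [287, 318, 7, 9, 50])]
green [([336.0, 102.3], [324, 90, 25, 27, 515]), ([332.5, 157.5], [331, 155, 4, 6, 20]), ([308.5, 158.5], [307, 156, 4, 6, 20]), ([346.9, 171.4], [345, 169, 5, 6, 25]), ([336.3, 188.1], [334, 185, 5, 7, 25]), ([310.4, 189.4], [309, 187, 4, 6, 23])]
blue [([340.4, 42.8], [266, 0, 165, 98, 12059]), ([415.1, 70.8], [411, 57, 9, 28, 134]), ([265.7, 199.3], [259, 187, 16, 23, 57]), ([229.2, 265.9], [224, 261, 11, 11, 92]), ([300.1, 302.3], [297, 299, 7, 8, 42]), ([142.0, 361.8], [76, 309, 128, 91, 6399])]
```

View pics/top0.png

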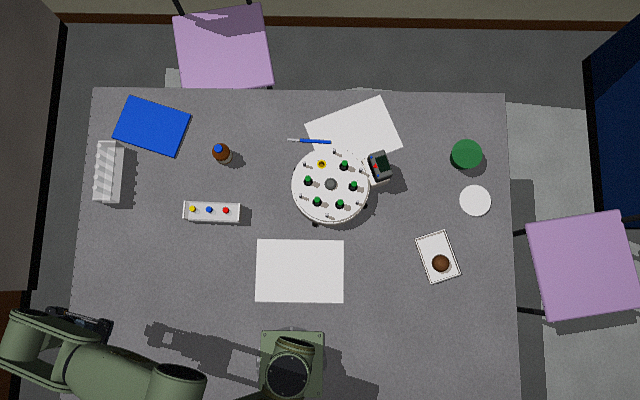

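View pics/side0.png

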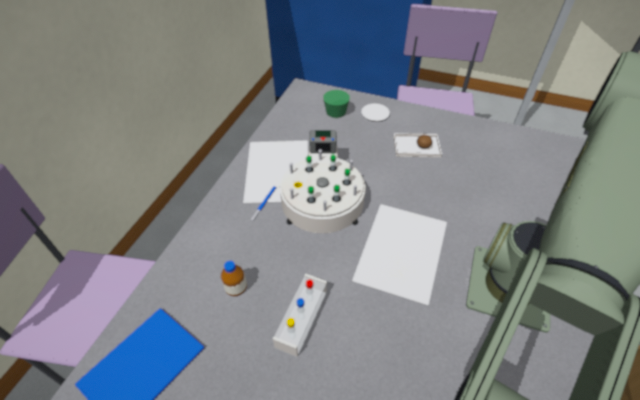

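The top view shows the red stopper at (225,210), the rack row along it, the reader hub near (331,184), the yellow collar at (321,164) and the red arrow at (375,166). The side view agrees, with red at (309,283).

```bash
cat > m.py <<'E'
from h import *
im,pt,pr,d,o=cam("top")
red=pt(225.3,209.7,94); blu=pt(208.4,209.1,94); yel=pt(191.5,208.1,94)
col=pt(321.1,163.9,80); arr=pt(374.9,165.7,131)
G=np.array([pt(u,v,132) for u,v in((344.2,162.6),(307.4,178.3),(353.8,183.5),(316.5,199.4),(339.7,201.9))])
A=np.c_[2*G[:,:2],np.ones(5)]; x=np.linalg.lstsq(A,(G[:,:2]**2).sum(1),rcond=None)[0]
c=x[:2]; print("hub",c,"r",np.sqrt(x[2]+c@c))
print("tubes",red,blu,yel,np.linalg.norm(red-blu),np.linalg.norm(blu-yel))
print("collar",col,np.linalg.norm(col[:2]-c)); print("arrow",arr,np.linalg.norm(arr[:2]-c))
an=lambda p:np.degrees(np.arctan2(*(p[:2]-c)[::-1]))
print("ang arrow",an(arr),"col",an(col),"greens",[an(g) for g in G])
E
python3 m.py
```

```text
hub [ 583.33535445 -116.75459475] r 75.08917477157202
tubes [488.95176299 224.62581203  94.        ] [489.93939502 279.94344792  94.        ] [492.24805853 335.37665412  94.        ] 55.326451702984464 55.48126059343227
collar [651.79510491 -85.62382413  80.        ] 75.20546730831322
arrow [ 636.1777499  -259.83962712  131.        ] 152.53080096919788
ang arrow -69.73042673146438 col 24.452764652732522 greens [np.float64(-35.45747104392244), np.float64(84.63591895989971), np.float64(-95.65693200936398), np.float64(144.4143644570891), np.float64(-156.07352470433517)]
```

```bash
cat > plan.py <<'E'
from h import *
import sys
x,y,z,yaw=map(float,sys.argv[1:5]); s=env.state()
Rt=R.from_euler("xyz",s["ee_rot"],degrees=True); T=R.from_euler("xyz",[180,0,yaw],degrees=True)
d=Rt.inv().apply(np.array([x,y,z])-s["ee_pos"]); r=np.degrees((Rt.inv()*T).as_rotvec())
print("shift first: t units",(d/500).round(4),"rows>=",np.linalg.norm(d)/62.5,"| turn units",(r/30).round(4),"rows>=",np.linalg.norm(r)/10.7, "q6",s["qpos"][5])
E
python3 plan.py 489 224.6 200 88.3
```

```text
shift first: t units [-0.85   -0.4891  0.0273] rows>= 7.8482806872314255 | turn units [-2.2000e-03  1.7000e-03  2.6178e+00] rows>= 7.339673135105693 q6 -1.1455285406035323
```

Emit:
send_rows --motion '[{"tx": -0.085,"ty": -0.0489,"tz": 0.0027,"gripper": -0.2},{"tx": -0.085,"ty": -0.0489,"tz": 0.0027,"gripper": -0.2},{"tx": -0.085,"ty": -0.0489,"tz": 0.0027,"gripper": -0.2},{"tx": -0.085,"ty": -0.0489,"tz": 0.0027,"gripper": -0.2},{"tx": -0.085,"ty": -0.0489,"tz": 0.0027,"gripper": -0.2},{"tx": -0.085,"ty": -0.0489,"tz": 0.0027,"gripper": -0.2},{"tx": -0.085,"ty": -0.0489,"tz": 0.0027,"gripper": -0.2},{"tx": -0.085,"ty": -0.0489,"tz": 0.0027,"gripper": -0.2},{"tx": -0.085,"ty": -0.0489,"tz": 0.0027,"gripper": -0.2},{"tx": -0.085,"ty": -0.0489,"tz": 0.0027,"gripper": -0.2}]' --grip_force 12

```text
invalid input at $.motion[0]: expected keys tx, ty, tz, rx, ry, rz, gripper
```

Emit:
send_rows --motion '[{"rz": 0.327,"gripper": -0.2},{"rz": 0.327,"gripper": -0.2},{"rz": 0.327,"gripper": -0.2},{"rz": 0.327,"gripper": -0.2},{"rz": 0.327,"gripper": -0.2},{"rz": 0.327,"gripper": -0.2},{"rz": 0.327,"gripper": -0.2},{"rz": 0.327,"gripper": -0.2},{"gripper": -0.2}]'

```text
invalid input at $.motion[0]: expected keys tx, ty, tz, rx, ry, rz, gripper
```

```bash
python3 - <<'E'
from h import *
s=env.state(); print(s["ee_pos"],s["ee_rot"],s["gripper_width"],s["force"])
im,pt,pr,d,o=cam("wrist"); save(im,"w1"); print(o)
for n,lo,hi in (("red",(0,120,60),(8,255,255)),("blue",(100,130,60),(125,255,255)),("yel",(22,130,100),(34,255,255))):
    for c,st in blobs(im,lo,hi,100): print(n,c,st,pt(*c,94).round(1))
E
python3 plan.py 489 224.6 66 88.3
```

```text
[130.87314617 559.52599607 213.31141116] [-1.79922290e+02 -1.01793643e-03  1.66834470e+02] 91.36825765733009 [-0.02260132 -0.59334891  1.34034808]
[ 56.50331856 577.13436262 383.44593957]
shift first: t units [-0.8499 -0.489   0.2954] rows>= 8.192592638392277 | turn units [-1.7000e-03  1.4000e-03  2.6178e+00] rows>= 7.3395992811815685 q6 -1.1463625556149277
```

View pics/w1.png

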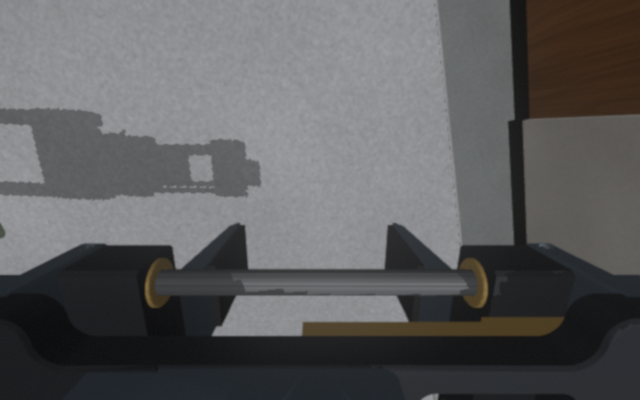

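That picture shows only bare table and the fingers (at 240,230 and 395,230): the moves were refused because every key is needed. I'll resend them.

Emit:
send_rows --motion '[{"tx": -0.085,"ty": -0.0489,"tz": 0.0027,"rx": 0,"ry": 0,"rz": 0,"gripper": -0.2},{"tx": -0.085,"ty": -0.0489,"tz": 0.0027,"rx": 0,"ry": 0,"rz": 0,"gripper": -0.2},{"tx": -0.085,"ty": -0.0489,"tz": 0.0027,"rx": 0,"ry": 0,"rz": 0,"gripper": -0.2},{"tx": -0.085,"ty": -0.0489,"tz": 0.0027,"rx": 0,"ry": 0,"rz": 0,"gripper": -0.2},{"tx": -0.085,"ty": -0.0489,"tz": 0.0027,"rx": 0,"ry": 0,"rz": 0,"gripper": -0.2},{"tx": -0.085,"ty": -0.0489,"tz": 0.0027,"rx": 0,"ry": 0,"rz": 0,"gripper": -0.2},{"tx": -0.085,"ty": -0.0489,"tz": 0.0027,"rx": 0,"ry": 0,"rz": 0,"gripper": -0.2},{"tx": -0.085,"ty": -0.0489,"tz": 0.0027,"rx": 0,"ry": 0,"rz": 0,"gripper": -0.2},{"tx": -0.085,"ty": -0.0489,"tz": 0.0027,"rx": 0,"ry": 0,"rz": 0,"gripper": -0.2},{"tx": -0.085,"ty": -0.0489,"tz": 0.0027,"rx": 0,"ry": 0,"rz": 0,"gripper": -0.2}]' --grip_force 12

```text
time_s: 1.45
ee_pos: [490.1, 223.8, 200.3]
ee_rot: [180.0, -0.0, 166.8]
force: [0.4, 0.3, 0.9]
gripper_width: 54.8
gripper_force: 0.0
```

Emit:
send_rows --motion '[{"tx": 0,"ty": 0,"tz": 0,"rx": 0,"ry": 0,"rz": 0.327,"gripper": -0.2},{"tx": 0,"ty": 0,"tz": 0,"rx": 0,"ry": 0,"rz": 0.327,"gripper": -0.2},{"tx": 0,"ty": 0,"tz": 0,"rx": 0,"ry": 0,"rz": 0.327,"gripper": -0.2},{"tx": 0,"ty": 0,"tz": 0,"rx": 0,"ry": 0,"rz": 0.327,"gripper": -0.2},{"tx": 0,"ty": 0,"tz": 0,"rx": 0,"ry": 0,"rz": 0.327,"gripper": -0.2},{"tx": 0,"ty": 0,"tz": 0,"rx": 0,"ry": 0,"rz": 0.327,"gripper": -0.2},{"tx": 0,"ty": 0,"tz": 0,"rx": 0,"ry": 0,"rz": 0.327,"gripper": -0.2},{"tx": 0,"ty": 0,"tz": 0,"rx": 0,"ry": 0,"rz": 0.327,"gripper": -0.2},{"tx": 0,"ty": 0,"tz": 0,"rx": 0,"ry": 0,"rz": 0,"gripper": -0.2}]'

```text
time_s: 2.58
ee_pos: [489.0, 224.9, 200.3]
ee_rot: [-180.0, 0.0, 88.5]
force: [0.2, -0.1, 1.2]
gripper_width: 54.5
gripper_force: 0.0
```

```bash
python3 - <<'E'
from h import *
s=env.state(); print(s["ee_pos"],s["ee_rot"],s["gripper_width"],s["force"],s["time_s"])
im,pt,pr,d,o=cam("wrist"); save(im,"w2"); print(o)
for n,lo,hi in (("red",(0,120,60),(8,255,255)),("blue",(100,130,60),(125,255,255)),("yel",(22,130,100),(34,255,255))):
    for c,st in blobs(im,lo,hi,100): print(n,c,st,pt(*c,94).round(1))
E
python3 plan.py 489 224.6 66 88.3
```

```text
[488.98885746 224.94474369 200.293614  ] [-1.79980978e+02  7.38075869e-03  8.84709806e+01] 54.50534058959182 [ 0.23546275 -0.05414503  1.21821081] 2.575
[490.66902654 301.02549654 370.41713953]
red [317.1, 204.3] [309, 195, 17, 19, 266] [489.7 225.9  94. ]
blue [580.2, 16.2] [486, 0, 154, 47, 4197] [719.5 387.2  94. ]
blue [317.3, 150.6] [309, 142, 18, 18, 262] [491.3 279.6  94. ]
blue [533.1, 170.5] [519, 157, 31, 29, 716] [703.2 254.9  94. ]
yel [317.5, 90.9] [309, 81, 18, 21, 310] [492.8 333.4  94. ]
shift first: t units [-7.000e-04  1.000e-04  2.686e-01] rows>= 2.1486116135109214 | turn units [-0.0007  0.0002  0.0073] rows>= 0.02062256198270549 q6 24.955919808188543
```

View pics/w2.png

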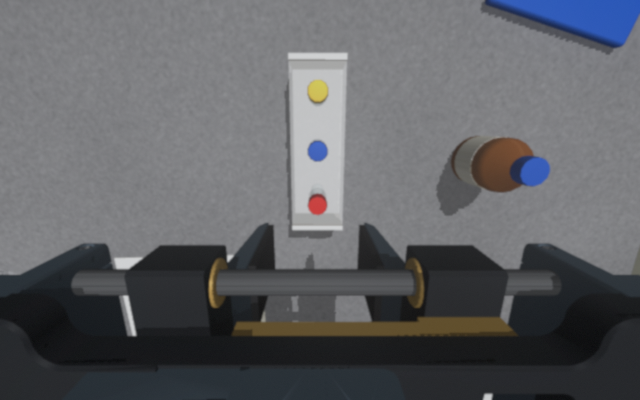

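The wrist view shows the red stopper at (317,204), centred between the fingers, which agrees with the top view to about 1 mm. I'll descend and grip.

Emit:
send_rows --motion '[{"tx": 0.0005,"ty": 0.0006,"tz": 0.067,"rx": 0,"ry": 0,"rz": 0,"gripper": -0.2},{"tx": 0,"ty": 0,"tz": 0.067,"rx": 0,"ry": 0,"rz": 0,"gripper": -0.2},{"tx": 0,"ty": 0,"tz": 0.067,"rx": 0,"ry": 0,"rz": 0,"gripper": -0.2},{"tx": 0,"ty": 0,"tz": 0.067,"rx": 0,"ry": 0,"rz": 0,"gripper": -0.2},{"tx": 0,"ty": 0,"tz": 0,"rx": 0,"ry": 0,"rz": 0,"gripper": -0.2},{"tx": 0,"ty": 0,"tz": 0,"rx": 0,"ry": 0,"rz": 0,"gripper": 1},{"tx": 0,"ty": 0,"tz": 0,"rx": 0,"ry": 0,"rz": 0,"gripper": 1},{"tx": 0,"ty": 0,"tz": 0,"rx": 0,"ry": 0,"rz": 0,"gripper": 1},{"tx": 0,"ty": 0,"tz": 0,"rx": 0,"ry": 0,"rz": 0,"gripper": 1},{"tx": 0,"ty": 0,"tz": 0,"rx": 0,"ry": 0,"rz": 0,"gripper": 1}]' --grip_force 12

```text
time_s: 3.88
ee_pos: [489.7, 225.4, 67.0]
ee_rot: [179.9, -0.0, 88.4]
force: [0.1, 0.4, 2.5]
gripper_width: 19.7
gripper_force: 12.0
```

Emit:
send_rows --motion '[{"tx": 0,"ty": 0,"tz": -0.06,"rx": 0,"ry": 0,"rz": 0,"gripper": 1},{"tx": 0,"ty": 0,"tz": -0.08,"rx": 0,"ry": 0,"rz": 0,"gripper": 1},{"tx": 0,"ty": 0,"tz": -0.08,"rx": 0,"ry": 0,"rz": 0,"gripper": 1},{"tx": 0,"ty": 0,"tz": -0.08,"rx": 0,"ry": 0,"rz": 0,"gripper": 1},{"tx": 0,"ty": 0,"tz": 0,"rx": 0,"ry": 0,"rz": 0,"gripper": 1}]'

```text
time_s: 4.5
ee_pos: [491.1, 226.0, 219.8]
ee_rot: [179.6, -0.2, 88.4]
force: [0.2, -1.3, 0.3]
gripper_width: 19.5
gripper_force: 12.0
```

```bash
python3 plan.py 651.8 -85.6 217 114.4
```

```text
shift first: t units [-0.6138  0.3391  0.0058] rows>= 5.610003839580517 | turn units [ 0.0138 -0.0031 -0.8681] rows>= 2.4341480491063874 q6 25.131961379300478
```

Emit:
send_rows --motion '[{"tx": -0.0877,"ty": 0.0484,"tz": 0,"rx": 0,"ry": 0,"rz": 0,"gripper": 1},{"tx": -0.0877,"ty": 0.0484,"tz": 0,"rx": 0,"ry": 0,"rz": 0,"gripper": 1},{"tx": -0.0877,"ty": 0.0484,"tz": 0,"rx": 0,"ry": 0,"rz": 0,"gripper": 1},{"tx": -0.0877,"ty": 0.0484,"tz": 0,"rx": 0,"ry": 0,"rz": 0,"gripper": 1},{"tx": -0.0877,"ty": 0.0484,"tz": 0,"rx": 0,"ry": 0,"rz": 0,"gripper": 1},{"tx": -0.0877,"ty": 0.0484,"tz": 0,"rx": 0,"ry": 0,"rz": 0,"gripper": 1},{"tx": -0.0877,"ty": 0.0484,"tz": 0,"rx": 0,"ry": 0,"rz": 0,"gripper": 1},{"tx": 0,"ty": 0,"tz": 0,"rx": 0,"ry": 0,"rz": -0.29,"gripper": 1},{"tx": 0,"ty": 0,"tz": 0,"rx": 0,"ry": 0,"rz": -0.29,"gripper": 1},{"tx": 0,"ty": 0,"tz": 0,"rx": 0,"ry": 0,"rz": -0.29,"gripper": 1},{"tx": 0,"ty": 0,"tz": 0,"rx": 0,"ry": 0,"rz": 0,"gripper": 1},{"tx": 0,"ty": 0,"tz": 0,"rx": 0,"ry": 0,"rz": 0,"gripper": 1}]'

```text
time_s: 6.0
ee_pos: [649.6, -86.3, 215.5]
ee_rot: [-179.9, -0.1, 114.3]
force: [0.7, -0.4, -0.6]
gripper_width: 19.9
gripper_force: 12.0
```

Run:
```python
from h import *
s=env.state(); print(s["ee_pos"],s["ee_rot"],s["gripper_width"],s["force"],s["time_s"])
im,pt,pr,d,o=cam("wrist"); save(im,"w3"); print(o)
for n,lo,hi,z in (("red",(0,120,60),(8,255,255),219+28),("yel",(22,130,100),(34,255,255),80),("green",(45,90,60),(85,255,255),132)):
    for c,st in blobs(im,lo,hi,60): print(n,c,st,pt(*c,z).round(1))
for n in("top","side"):
    im,pt,pr,d,o=cam(n)
    for c,st in blobs(im,(0,140,80),(6,255,255))+blobs(im,(22,130,100),(34,255,255)): print(n,c,st)
    print([pr(s["ee_pos"]+np.array([0,0,k])).round(1).tolist() for k in (19,28)])
    save(cv2.resize(im[130:240,260:420] if n=="top" else im[90:230,230:400],None,fx=4,fy=4),n+"3")
```

```text
[649.5899444  -86.3058915  215.53738872] [-1.79931576e+02 -5.34576910e-02  1.14336342e+02] 19.913526444273565 [ 0.71628834 -0.41372299 -0.57048367] 6.0
[618.10942914 -17.03445443 385.74146957]
red [315.6, 261.3] [299, 252, 34, 17, 464] [646.5 -80.5 247. ]
yel [317.8, 199.5] [306, 189, 25, 23, 259] [651.5 -86.6  80. ]
green [276.7, 143.1] [267, 133, 20, 21, 332] [591.6 -43.1 132. ]
green [192.4, 143.2] [182, 134, 21, 20, 329] [524.  -73.9 132. ]
green [161.2, 212.8] [152, 204, 19, 19, 286] [ 516.8 -147.5  132. ]
top [374.9, 165.7] [373, 163, 5, 5, 15]
top [191.5, 208.1] [189, 206, 6, 6, 27]
[[321.6, 152.2], [321.6, 151.4]]
side [295.5, 146.4] [292, 144, 8, 6, 33]
side [297.6, 184.4] [294, 182, 8, 6, 34]
side [290.2, 322.2] [287, 318, 7, 9, 50]
[[296.1, 146.6], [296.0, 144.1]]
```

View pics/w3.png

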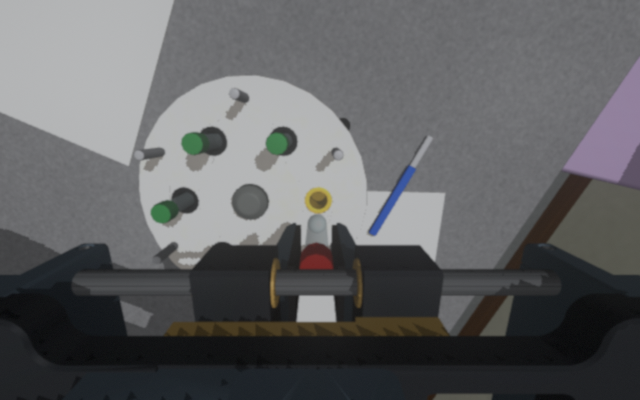

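The wrist view shows the yellow collar at (318,200) and the tube's tip at (317,222), just in front of it. I'll move to just above the deck for a close check.

```bash
python3 plan.py 651.6 -86.2 149 114.4
```

```text
shift first: t units [-0.0012  0.0034  0.1344] rows>= 1.0758698981576784 | turn units [-0.0005 -0.0005  0.    ] rows>= 0.0018863761184887769 q6 -32.97916604491039
```

Emit:
send_rows --motion '[{"tx": -0.0012,"ty": 0.0034,"tz": 0.044,"rx": 0,"ry": 0,"rz": 0,"gripper": 1},{"tx": 0,"ty": 0,"tz": 0.045,"rx": 0,"ry": 0,"rz": 0,"gripper": 1},{"tx": 0,"ty": 0,"tz": 0.045,"rx": 0,"ry": 0,"rz": 0,"gripper": 1},{"tx": 0,"ty": 0,"tz": 0,"rx": 0,"ry": 0,"rz": 0,"gripper": 1},{"tx": 0,"ty": 0,"tz": 0,"rx": 0,"ry": 0,"rz": 0,"gripper": 1}]'

```text
time_s: 6.78
ee_pos: [652.3, -86.3, 150.4]
ee_rot: [179.9, 0.0, 114.4]
force: [-0.6, -0.5, -0.0]
gripper_width: 19.3
gripper_force: 12.0
```

Run:
```python
from h import *
s=env.state(); print(s["ee_pos"],s["ee_rot"],s["force"])
p=s["ee_pos"]
A,pt,pr,d,o=cam("wrist"); print("tip pred",pr(p+[0,0,-61]),"seat pred",pr([651.6,-86.2,80]))
a=cv2.resize(A[150:290,230:400],None,fx=3,fy=3)
B,pt,pr,d,o=cam("side"); print("side tip",pr(p+[0,0,-61]),"seat",pr([651.6,-86.2,80]),blobs(B,(22,130,100),(34,255,255)),blobs(B,(0,140,80),(6,255,255)))
b=cv2.resize(B[120:220,250:370],None,fx=2.4,fy=4.2)[:420,:]
b=cv2.resize(B[130:214,260:316],None,fx=5,fy=5,interpolation=cv2.INTER_CUBIC)
save(np.hstack([a,b]),"c4")
```

```text
[652.32746671 -86.31487787 150.39834278] [1.79921588e+02 4.30950623e-02 1.14437692e+02] [-0.62588117 -0.49045979 -0.02078633]
tip pred [316.16018824 219.27346793] seat pred [315.45165584 215.54619186]
side tip [297.76784331 182.60182789] seat [298.12205165 184.82384236] [([297.6, 184.7], [294, 183, 8, 5, 30]), ([290.2, 322.2], [287, 318, 7, 9, 50])] [([295.9, 163.3], [293, 161, 7, 6, 34])]
```

View pics/c4.png

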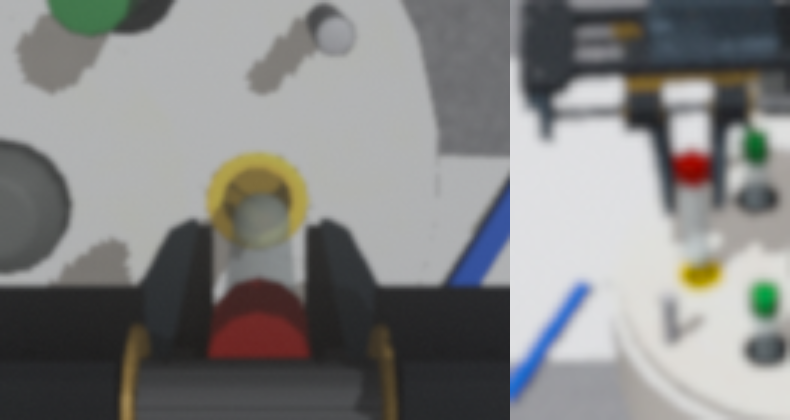

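The wrist crop shows the tube's tip at about (262,220) in the crop, inside the collar centred at (258,202). That is within 1 mm of centre, and the side view agrees. I'll insert it.

Emit:
send_rows --motion '[{"tx": 0,"ty": -0.0012,"tz": 0.016,"rx": 0,"ry": 0,"rz": 0,"gripper": 1},{"tx": 0,"ty": 0,"tz": 0.016,"rx": 0,"ry": 0,"rz": 0,"gripper": 1},{"tx": 0,"ty": 0,"tz": 0.016,"rx": 0,"ry": 0,"rz": 0,"gripper": 1},{"tx": 0,"ty": 0,"tz": 0,"rx": 0,"ry": 0,"rz": 0,"gripper": 1}]'

```text
time_s: 7.38
ee_pos: [650.5, -86.4, 124.2]
ee_rot: [-179.9, -0.1, 114.5]
force: [-0.0, 0.6, -0.2]
gripper_width: 19.5
gripper_force: 12.0
```

Emit:
send_rows --motion '[{"tx": 0,"ty": 0.0012,"tz": 0.008,"rx": 0,"ry": 0,"rz": 0,"gripper": 1},{"tx": 0,"ty": 0,"tz": 0.008,"rx": 0,"ry": 0,"rz": 0,"gripper": 1},{"tx": 0,"ty": 0,"tz": 0.008,"rx": 0,"ry": 0,"rz": 0,"gripper": 1},{"tx": 0,"ty": 0,"tz": 0.004,"rx": 0,"ry": 0,"rz": 0,"gripper": 1},{"tx": 0,"ty": 0,"tz": 0.004,"rx": 0,"ry": 0,"rz": 0,"gripper": 1},{"tx": 0,"ty": 0,"tz": 0,"rx": 0,"ry": 0,"rz": 0,"gripper": 1}]'

```text
time_s: 8.12
ee_pos: [651.7, -86.2, 109.3]
ee_rot: [-180.0, -0.0, 114.5]
force: [-0.3, 0.2, -0.5]
gripper_width: 19.6
gripper_force: 12.0
```

Expected home is about z 105; I'll go on in 1 mm steps.

Emit:
send_rows --motion '[{"tx": 0,"ty": 0,"tz": 0.002,"rx": 0,"ry": 0,"rz": 0,"gripper": 1},{"tx": 0,"ty": 0,"tz": 0.002,"rx": 0,"ry": 0,"rz": 0,"gripper": 1},{"tx": 0,"ty": 0,"tz": 0.002,"rx": 0,"ry": 0,"rz": 0,"gripper": 1},{"tx": 0,"ty": 0,"tz": 0.002,"rx": 0,"ry": 0,"rz": 0,"gripper": 1},{"tx": 0,"ty": 0,"tz": 0,"rx": 0,"ry": 0,"rz": 0,"gripper": 1},{"tx": 0,"ty": 0,"tz": 0,"rx": 0,"ry": 0,"rz": 0,"gripper": 1}]'

```text
time_s: 8.88
ee_pos: [651.7, -86.3, 105.4]
ee_rot: [180.0, -0.0, 114.5]
force: [-0.6, 0.4, -0.2]
gripper_width: 19.9
gripper_force: 12.0
```

Emit:
send_rows --motion '[{"tx": 0,"ty": 0,"tz": 0.001,"rx": 0,"ry": 0,"rz": 0,"gripper": 1},{"tx": 0,"ty": 0,"tz": 0.001,"rx": 0,"ry": 0,"rz": 0,"gripper": 1},{"tx": 0,"ty": 0,"tz": 0.001,"rx": 0,"ry": 0,"rz": 0,"gripper": 1},{"tx": 0,"ty": 0,"tz": 0,"rx": 0,"ry": 0,"rz": 0,"gripper": 1}]'

```text
time_s: 9.38
ee_pos: [652.2, -86.4, 104.9]
ee_rot: [179.9, 0.1, 114.5]
force: [0.2, -0.5, 5.7]
gripper_width: 19.6
gripper_force: 12.0
```

The force is 5.7 N at z 104.9, so the bottom is at about 44 mm: home. I'll release and rise.

Emit:
send_rows --motion '[{"tx": 0,"ty": 0,"tz": -0.001,"rx": 0,"ry": 0,"rz": 0,"gripper": 0.1},{"tx": 0,"ty": 0,"tz": 0,"rx": 0,"ry": 0,"rz": 0,"gripper": 0.1},{"tx": 0,"ty": 0,"tz": 0,"rx": 0,"ry": 0,"rz": 0,"gripper": 0.1},{"tx": 0,"ty": 0,"tz": 0,"rx": 0,"ry": 0,"rz": 0,"gripper": 0.1},{"tx": 0,"ty": 0,"tz": -0.03,"rx": 0,"ry": 0,"rz": 0,"gripper": 0.1},{"tx": 0,"ty": 0,"tz": -0.04,"rx": 0,"ry": 0,"rz": 0,"gripper": 0.1},{"tx": 0,"ty": 0,"tz": -0.06,"rx": 0,"ry": 0,"rz": 0,"gripper": 0.1},{"tx": 0,"ty": 0,"tz": -0.06,"rx": 0,"ry": 0,"rz": 0,"gripper": 1},{"tx": 0,"ty": 0,"tz": 0,"rx": 0,"ry": 0,"rz": 0,"gripper": 1},{"tx": 0,"ty": 0,"tz": 0,"rx": 0,"ry": 0,"rz": 0,"gripper": 1}]'

```text
time_s: 10.62
ee_pos: [651.3, -86.2, 199.0]
ee_rot: [-180.0, -0.0, 114.5]
force: [0.2, -0.1, -1.1]
gripper_width: 14.2
gripper_force: 0.0
```

```bash
cat > look.py <<'E'
from h import *
s=env.state(); print(s["time_s"],s["ee_pos"].round(1),s["ee_rot"].round(1),s["force"].round(1))
C=np.array([583.3,-116.75])
im,pt,pr,d,o=cam("top")
for n,lo,hi in (("g",(45,90,60),(85,255,255)),("r",(0,140,60),(6,255,255)),):
    for c,st in blobs(im,lo,hi,8):
        if st[4]>60: continue
        p=pt(*c,132)[:2]-C; r=np.hypot(*p)
        if r<100: a=np.degrees(np.arctan2(p[1],p[0])); print(n,c,"r",r.round(1),"ang",a.round(2),"mod60",(a%60).round(2))
im,pt,pr,d,o=cam("side")
print("side red",blobs(im,(0,140,60),(6,255,255),8),"top pred",pr([651.7,-86.0,132]))
E
python3 look.py
```

```text
10.625 [651.3 -86.2 199. ] [-180.    -0.   114.5] [ 0.2 -0.1 -1.1]
g [345.4, 162.4] r 78.0 ang -37.45 mod60 22.55
g [353.7, 183.3] r 75.0 ang -95.16 mod60 24.84
g [339.7, 202.1] r 75.2 ang -156.25 mod60 23.75
side red [([296.9, 173.9], [295, 172, 5, 6, 23])] top pred [297.22359926 172.73425227]
```

The tube is seated: the side view has the red stopper where it was predicted at 132 mm height. Next I go behind the peg at 54 degrees and push clockwise.

```bash
python3 plan.py 620.9 -13.4 170 160; python3 -c "
import numpy as np
for a in (2,3):
  r=110;t=np.radians(a); print(a, 'chord tx',-r*np.sin(t)/500,'ty',-r*(1-np.cos(t))/500,'rz',a/30)"
```

```text
shift first: t units [0.1573 0.0057 0.0563] rows>= 1.3371828358027127 | turn units [-0.0028 -0.0045 -1.5183] rows>= 4.25699898550531 q6 -32.998940301808524
2 chord tx -0.0076778892745502135 ty -0.00013401805579893233 rz 0.06666666666666667
3 chord tx -0.011513910373447643 ty -0.0003015023539937567 rz 0.1
```

Emit:
send_rows --motion '[{"tx": 0.08,"ty": 0.003,"tz": 0.028,"rx": 0,"ry": 0,"rz": 0,"gripper": 1},{"tx": 0.0773,"ty": 0.0027,"tz": 0.028,"rx": 0,"ry": 0,"rz": 0,"gripper": 1},{"tx": 0,"ty": 0,"tz": 0,"rx": 0,"ry": 0,"rz": -0.304,"gripper": 1},{"tx": 0,"ty": 0,"tz": 0,"rx": 0,"ry": 0,"rz": -0.304,"gripper": 1},{"tx": 0,"ty": 0,"tz": 0,"rx": 0,"ry": 0,"rz": -0.304,"gripper": 1},{"tx": 0,"ty": 0,"tz": 0,"rx": 0,"ry": 0,"rz": -0.304,"gripper": 1},{"tx": 0,"ty": 0,"tz": 0,"rx": 0,"ry": 0,"rz": -0.304,"gripper": 1},{"tx": 0,"ty": 0,"tz": 0,"rx": 0,"ry": 0,"rz": 0,"gripper": 1},{"tx": 0,"ty": 0,"tz": 0,"rx": 0,"ry": 0,"rz": 0,"gripper": 1}]'

```text
time_s: 11.85
ee_pos: [621.4, -13.5, 170.8]
ee_rot: [-180.0, -0.1, 159.9]
force: [0.4, 0.3, -0.6]
gripper_width: 0.6
gripper_force: 0.0
```

```bash
python3 plan.py 620.9 -13.4 92 160
python3 - <<'E'
from h import *
s=env.state(); im,pt,pr,d,o=cam("wrist")
save(im,"w5")
for a in (114.4,54.4,-5.6): print(a,[pr([583.3+108*np.cos(np.radians(a)),-116.75+108*np.sin(np.radians(a)),z]).round() for z in (80,120)])
E
```

```text
shift first: t units [ 0.0009 -0.0002  0.1576] rows>= 1.2607145855169795 | turn units [-0.0005 -0.0023 -0.0025] rows>= 0.009680930631131492 q6 -72.23275045246785
114.4 [array([279., 128.]), array([272., 128.])]
54.4 [array([310., 237.]), array([309., 255.])]
-5.6 [array([238., 304.]), array([226., 330.])]
```

View pics/w5.png

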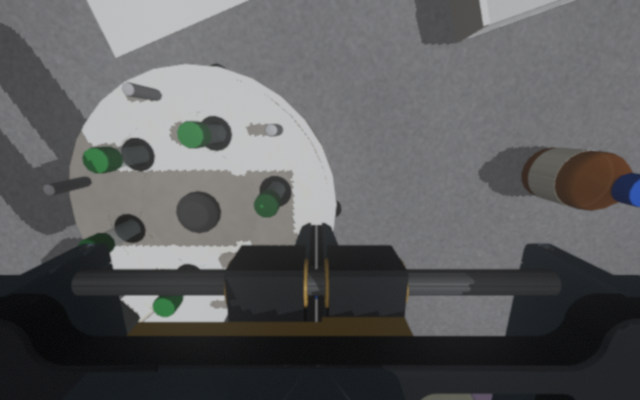

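The wrist view shows a peg at (275,128), as predicted, and the closed fingers at (316,230) over free deck rim. I'll descend.

Emit:
send_rows --motion '[{"tx": 0.0009,"ty": 0,"tz": 0.05,"rx": 0,"ry": 0,"rz": 0,"gripper": 1},{"tx": 0,"ty": 0,"tz": 0.05,"rx": 0,"ry": 0,"rz": 0,"gripper": 1},{"tx": 0,"ty": 0,"tz": 0.035,"rx": 0,"ry": 0,"rz": 0,"gripper": 1},{"tx": 0,"ty": 0,"tz": 0.02,"rx": 0,"ry": 0,"rz": 0,"gripper": 1},{"tx": 0,"ty": 0,"tz": 0,"rx": 0,"ry": 0,"rz": 0,"gripper": 1},{"tx": 0,"ty": 0,"tz": 0,"rx": 0,"ry": 0,"rz": 0,"gripper": 1}]'

```text
time_s: 12.65
ee_pos: [621.9, -13.4, 94.7]
ee_rot: [180.0, 0.1, 160.0]
force: [-0.4, 1.2, -0.6]
gripper_width: 0.6
gripper_force: 0.0
```

Emit:
send_rows --motion '[{"tx": -0.0077,"ty": -0.0001,"tz": 0,"rx": 0,"ry": 0,"rz": 0.0667,"gripper": 1},{"tx": -0.0077,"ty": -0.0001,"tz": 0,"rx": 0,"ry": 0,"rz": 0.0667,"gripper": 1},{"tx": -0.0077,"ty": -0.0001,"tz": 0,"rx": 0,"ry": 0,"rz": 0.0667,"gripper": 1},{"tx": -0.0077,"ty": -0.0001,"tz": 0,"rx": 0,"ry": 0,"rz": 0.0667,"gripper": 1},{"tx": -0.0077,"ty": -0.0001,"tz": 0,"rx": 0,"ry": 0,"rz": 0.0667,"gripper": 1},{"tx": -0.0077,"ty": -0.0001,"tz": 0,"rx": 0,"ry": 0,"rz": 0.0667,"gripper": 1},{"tx": -0.0077,"ty": -0.0001,"tz": 0,"rx": 0,"ry": 0,"rz": 0.0667,"gripper": 1},{"tx": -0.0077,"ty": -0.0001,"tz": 0,"rx": 0,"ry": 0,"rz": 0.0667,"gripper": 1},{"tx": -0.0077,"ty": -0.0001,"tz": 0,"rx": 0,"ry": 0,"rz": 0.0667,"gripper": 1},{"tx": -0.0077,"ty": -0.0001,"tz": 0,"rx": 0,"ry": 0,"rz": 0.0667,"gripper": 1},{"tx": -0.0077,"ty": -0.0001,"tz": 0,"rx": 0,"ry": 0,"rz": 0.0667,"gripper": 1},{"tx": -0.0077,"ty": -0.0001,"tz": 0,"rx": 0,"ry": 0,"rz": 0.0667,"gripper": 1}]'

```text
time_s: 14.15
ee_pos: [660.7, -37.6, 93.8]
ee_rot: [180.0, 0.0, 135.9]
force: [-0.8, 1.7, 0.6]
gripper_width: 0.1
gripper_force: 1.0
```

```bash
cat >> look.py <<'E'
p=s["ee_pos"][:2]-C; f=R.from_euler("z",-(s["ee_rot"][2]-90),degrees=True).apply(s["force"])
print("finger r",np.hypot(*p).round(1),"phi",np.degrees(np.arctan2(p[1],p[0])).round(2),"yaw-90",(s["ee_rot"][2]-90).round(1),"tangential force",f[1].round(2),"radial",f[0].round(2))
E
python3 look.py
```

```text
14.15 [660.7 -37.6  93.8] [180.    0.  135.9] [-0.8  1.7  0.6]
g [349.8, 168.2] r 75.2 ang -55.25 mod60 4.75
g [351.5, 190.9] r 74.8 ang -115.11 mod60 4.89
g [332.1, 203.9] r 75.3 ang -175.37 mod60 4.63
side red [([322.7, 137.8], [321, 137, 4, 3, 9])] top pred [297.22359926 172.73425227]
finger r 110.7 phi 45.65 yaw-90 45.9 tangential force 1.79 radial 0.63
```

Emit:
send_rows --motion '[{"tx": -0.0038,"ty": 0,"tz": 0,"rx": 0,"ry": 0,"rz": 0.0333,"gripper": 1},{"tx": -0.0038,"ty": -0.0001,"tz": 0,"rx": 0,"ry": 0,"rz": 0.0333,"gripper": 1},{"tx": -0.0038,"ty": 0,"tz": 0,"rx": 0,"ry": 0,"rz": 0.0333,"gripper": 1},{"tx": -0.0038,"ty": -0.0001,"tz": 0,"rx": 0,"ry": 0,"rz": 0.0333,"gripper": 1},{"tx": -0.0038,"ty": 0,"tz": 0,"rx": 0,"ry": 0,"rz": 0.0333,"gripper": 1}]'

```text
time_s: 14.88
ee_pos: [666.9, -44.3, 93.8]
ee_rot: [-180.0, -0.0, 131.0]
force: [-0.9, 2.6, 0.3]
gripper_width: 0.3
gripper_force: 1.2
```

Emit:
send_rows --motion '[{"tx": -0.0038,"ty": -0.0001,"tz": 0,"rx": 0,"ry": 0,"rz": 0.0333,"gripper": 1}]'

```text
time_s: 15.0
ee_pos: [668.3, -45.9, 93.8]
ee_rot: [180.0, 0.0, 130.0]
force: [0.4, 1.6, -0.1]
gripper_width: 0.2
gripper_force: 0.7
```

Emit:
send_rows --motion '[{"tx": -0.0038,"ty": 0,"tz": 0,"rx": 0,"ry": 0,"rz": 0.0333,"gripper": 1}]'

```text
time_s: 15.12
ee_pos: [669.7, -48.0, 94.0]
ee_rot: [-180.0, 0.1, 129.0]
force: [-1.0, -0.3, -0.9]
gripper_width: 0.6
gripper_force: 0.0
```

Emit:
send_rows --motion '[{"tx": -0.0038,"ty": -0.0001,"tz": 0,"rx": 0,"ry": 0,"rz": 0.0333,"gripper": 1}]'

```text
time_s: 15.25
ee_pos: [671.0, -49.5, 94.2]
ee_rot: [180.0, 0.1, 128.0]
force: [-0.5, -0.6, 0.0]
gripper_width: 0.2
gripper_force: 0.0
```

Emit:
send_rows --motion '[{"tx": -0.0038,"ty": 0,"tz": 0,"rx": 0,"ry": 0,"rz": 0.0333,"gripper": 1}]'

```text
time_s: 15.38
ee_pos: [671.6, -50.0, 94.2]
ee_rot: [180.0, -0.1, 127.0]
force: [-2.6, 3.2, 2.5]
gripper_width: 0.8
gripper_force: 2.0
```

Emit:
send_rows --motion '[{"tx": -0.0038,"ty": -0.0001,"tz": 0,"rx": 0,"ry": 0,"rz": 0.0333,"gripper": 1}]'

```text
time_s: 15.5
ee_pos: [672.1, -50.3, 94.2]
ee_rot: [180.0, -0.2, 125.9]
force: [-2.7, 6.5, 2.5]
gripper_width: 0.2
gripper_force: 3.4
```

```bash
python3 look.py
```

```text
15.5 [672.1 -50.3  94.2] [180.   -0.2 125.9] [-2.7  6.5  2.5]
g [351.5, 171.0] r 75.3 ang -63.43 mod60 56.57
g [349.9, 194.0] r 75.4 ang -123.79 mod60 56.21
g [328.5, 204.0] r 75.8 ang 175.92 mod60 55.92
r [334.3, 158.4] r 75.5 ang -8.62 mod60 51.38
side red [([322.5, 137.8], [321, 137, 4, 3, 10])] top pred [297.22359926 172.73425227]
finger r 111.0 phi 36.8 yaw-90 35.9 tangential force 6.83 radial 1.67
```

The first click came at seat angle of about -3.7 degrees, so the stop meant lies at about -63.7, which puts δ near +6 degrees. I'll push on out of this notch.

Emit:
send_rows --motion '[{"tx": -0.0038,"ty": 0,"tz": 0,"rx": 0,"ry": 0,"rz": 0.0333,"gripper": 1},{"tx": -0.0038,"ty": -0.0001,"tz": 0,"rx": 0,"ry": 0,"rz": 0.0333,"gripper": 1}]'

```text
time_s: 15.85
ee_pos: [674.6, -53.8, 94.2]
ee_rot: [180.0, -0.1, 124.0]
force: [-1.5, 3.5, 1.5]
gripper_width: 0.3
gripper_force: 1.7
```

Emit:
send_rows --motion '[{"tx": -0.0038,"ty": 0,"tz": 0,"rx": 0,"ry": 0,"rz": 0.0333,"gripper": 1},{"tx": -0.0038,"ty": -0.0001,"tz": 0,"rx": 0,"ry": 0,"rz": 0.0333,"gripper": 1}]'

```text
time_s: 16.1
ee_pos: [677.4, -58.4, 94.1]
ee_rot: [180.0, 0.0, 122.0]
force: [0.2, 1.9, 1.8]
gripper_width: 0.3
gripper_force: 0.9
```

```bash
python3 look.py
```

```text
16.1 [677.4 -58.4  94.1] [180.   0. 122.] [0.2 1.9 1.8]
g [352.4, 173.0] r 75.4 ang -68.9 mod60 51.1
g [348.5, 195.6] r 75.0 ang -129.05 mod60 50.95
g [326.5, 203.6] r 75.3 ang 170.99 mod60 50.99
r [336.4, 158.8] r 75.6 ang -13.88 mod60 46.12
side red [([322.5, 137.8], [321, 137, 4, 3, 10]), ([302.9, 163.7], [301, 162, 4, 4, 10])] top pred [297.22359926 172.73425227]
finger r 110.7 phi 31.77 yaw-90 32.0 tangential force 1.46 radial 1.19
```

Emit:
send_rows --motion '[{"tx": -0.0077,"ty": -0.0001,"tz": 0,"rx": 0,"ry": 0,"rz": 0.0667,"gripper": 1},{"tx": -0.0077,"ty": -0.0002,"tz": 0,"rx": 0,"ry": 0,"rz": 0.0667,"gripper": 1},{"tx": -0.0077,"ty": -0.0001,"tz": 0,"rx": 0,"ry": 0,"rz": 0.0667,"gripper": 1},{"tx": -0.0077,"ty": -0.0002,"tz": 0,"rx": 0,"ry": 0,"rz": 0.0667,"gripper": 1},{"tx": -0.0077,"ty": -0.0001,"tz": 0,"rx": 0,"ry": 0,"rz": 0.0667,"gripper": 1},{"tx": -0.0077,"ty": -0.0002,"tz": 0,"rx": 0,"ry": 0,"rz": 0.0667,"gripper": 1},{"tx": -0.0077,"ty": -0.0001,"tz": 0,"rx": 0,"ry": 0,"rz": 0.0667,"gripper": 1},{"tx": -0.0077,"ty": -0.0002,"tz": 0,"rx": 0,"ry": 0,"rz": 0.0667,"gripper": 1},{"tx": -0.0077,"ty": -0.0001,"tz": 0,"rx": 0,"ry": 0,"rz": 0.0667,"gripper": 1},{"tx": -0.0077,"ty": -0.0002,"tz": 0,"rx": 0,"ry": 0,"rz": 0.0667,"gripper": 1},{"tx": -0.0077,"ty": -0.0001,"tz": 0,"rx": 0,"ry": 0,"rz": 0.0667,"gripper": 1},{"tx": -0.0077,"ty": -0.0002,"tz": 0,"rx": 0,"ry": 0,"rz": 0.0667,"gripper": 1}]'

```text
time_s: 17.7
ee_pos: [692.8, -101.4, 93.9]
ee_rot: [180.0, -0.0, 97.9]
force: [1.6, 2.7, -0.6]
gripper_width: 0.4
gripper_force: 1.2
```

```bash
python3 look.py
```

```text
17.7 [ 692.8 -101.4   93.9] [180.   -0.   97.9] [ 1.6  2.7 -0.6]
g [353.4, 182.5] r 73.8 ang -93.21 mod60 26.79
g [340.8, 201.5] r 74.9 ang -153.19 mod60 26.81
r [343.7, 163.1] r 72.8 ang -35.19 mod60 24.81
side red [([322.5, 137.8], [321, 137, 4, 3, 10])] top pred [297.22359926 172.73425227]
finger r 110.5 phi 7.96 yaw-90 7.9 tangential force 2.49 radial 2.0
```

Emit:
send_rows --motion '[{"tx": -0.0077,"ty": -0.0001,"tz": 0,"rx": 0,"ry": 0,"rz": 0.0667,"gripper": 1},{"tx": -0.0077,"ty": -0.0002,"tz": 0,"rx": 0,"ry": 0,"rz": 0.0667,"gripper": 1},{"tx": -0.0077,"ty": -0.0001,"tz": 0,"rx": 0,"ry": 0,"rz": 0.0667,"gripper": 1},{"tx": -0.0077,"ty": -0.0002,"tz": 0,"rx": 0,"ry": 0,"rz": 0.0667,"gripper": 1},{"tx": -0.0077,"ty": -0.0001,"tz": 0,"rx": 0,"ry": 0,"rz": 0.0667,"gripper": 1},{"tx": -0.0077,"ty": -0.0002,"tz": 0,"rx": 0,"ry": 0,"rz": 0.0667,"gripper": 1},{"tx": -0.0077,"ty": -0.0001,"tz": 0,"rx": 0,"ry": 0,"rz": 0.0667,"gripper": 1},{"tx": -0.0077,"ty": -0.0002,"tz": 0,"rx": 0,"ry": 0,"rz": 0.0667,"gripper": 1},{"tx": -0.0077,"ty": -0.0001,"tz": 0,"rx": 0,"ry": 0,"rz": 0.0667,"gripper": 1},{"tx": -0.0077,"ty": -0.0002,"tz": 0,"rx": 0,"ry": 0,"rz": 0.0667,"gripper": 1},{"tx": -0.0077,"ty": -0.0001,"tz": 0,"rx": 0,"ry": 0,"rz": 0.0667,"gripper": 1}]'

```text
time_s: 19.18
ee_pos: [690.3, -143.6, 93.9]
ee_rot: [-180.0, 0.0, 75.9]
force: [0.5, 1.7, -0.6]
gripper_width: 0.6
gripper_force: 0.9
```

Emit:
send_rows --motion '[{"tx": -0.0038,"ty": 0,"tz": 0,"rx": 0,"ry": 0,"rz": 0.0333,"gripper": 1},{"tx": -0.0038,"ty": -0.0001,"tz": 0,"rx": 0,"ry": 0,"rz": 0.0333,"gripper": 1},{"tx": -0.0038,"ty": 0,"tz": 0,"rx": 0,"ry": 0,"rz": 0.0333,"gripper": 1}]'

```text
time_s: 19.55
ee_pos: [688.9, -148.8, 94.0]
ee_rot: [180.0, -0.0, 73.0]
force: [1.0, 1.4, -0.2]
gripper_width: 0.4
gripper_force: 1.0
```

```bash
python3 look.py
```

```text
19.55 [ 688.9 -148.8   94. ] [180.  -0.  73.] [ 1.   1.4 -0.2]
g [351.1, 192.2] r 75.6 ang -118.44 mod60 1.56
side red [([322.4, 137.9], [321, 137, 4, 3, 11]), ([318.3, 156.8], [316, 154, 5, 6, 21])] top pred [297.22359926 172.73425227]
finger r 110.4 phi -16.88 yaw-90 -17.0 tangential force 1.62 radial 0.54
```

Emit:
send_rows --motion '[{"tx": -0.0019,"ty": 0,"tz": 0,"rx": 0,"ry": 0,"rz": 0.0167,"gripper": 1},{"tx": -0.0019,"ty": 0,"tz": 0,"rx": 0,"ry": 0,"rz": 0.0167,"gripper": 1},{"tx": -0.0019,"ty": 0,"tz": 0,"rx": 0,"ry": 0,"rz": 0.0167,"gripper": 1}]'

```text
time_s: 20.02
ee_pos: [688.0, -151.4, 93.9]
ee_rot: [-180.0, -0.0, 71.5]
force: [1.5, 2.6, 0.4]
gripper_width: 1.0
gripper_force: 1.1
```

Emit:
send_rows --motion '[{"tx": -0.0019,"ty": 0,"tz": 0,"rx": 0,"ry": 0,"rz": 0.0167,"gripper": 1}]'

```text
time_s: 20.15
ee_pos: [687.7, -152.3, 93.9]
ee_rot: [-180.0, -0.0, 71.0]
force: [1.6, 2.0, 0.1]
gripper_width: 0.4
gripper_force: 1.1
```

Emit:
send_rows --motion '[{"tx": -0.0019,"ty": 0,"tz": 0,"rx": 0,"ry": 0,"rz": 0.0167,"gripper": 1}]'

```text
time_s: 20.27
ee_pos: [687.3, -153.3, 93.9]
ee_rot: [-180.0, -0.0, 70.5]
force: [1.6, 2.5, 0.4]
gripper_width: 0.3
gripper_force: 1.0
```

Emit:
send_rows --motion '[{"tx": -0.0019,"ty": 0,"tz": 0,"rx": 0,"ry": 0,"rz": 0.0167,"gripper": 1}]'

```text
time_s: 20.4
ee_pos: [687.0, -154.4, 93.9]
ee_rot: [-180.0, 0.0, 70.0]
force: [1.3, 1.8, 1.0]
gripper_width: 0.6
gripper_force: 0.7
```

```bash
python3 look.py
```

```text
20.4 [ 687.  -154.4   93.9] [-180.    0.   70.] [1.3 1.8 1. ]
g [309.4, 168.9] r 78.7 ang 60.93 mod60 0.93
g [351.7, 193.0] r 78.5 ang -119.42 mod60 0.58
side red [([322.5, 137.8], [321, 137, 4, 3, 10]), ([319.5, 156.6], [317, 154, 5, 6, 24])] top pred [297.22359926 172.73425227]
finger r 110.3 phi -19.97 yaw-90 -20.0 tangential force 2.09 radial 0.58
```

The force starts to fall, as it did just before the first click, so I take small steps.

Emit:
send_rows --motion '[{"tx": -0.0019,"ty": 0,"tz": 0,"rx": 0,"ry": 0,"rz": 0.0167,"gripper": 1}]'

```text
time_s: 20.62
ee_pos: [686.5, -155.3, 93.9]
ee_rot: [-180.0, 0.0, 69.5]
force: [0.4, 0.4, 1.0]
gripper_width: 0.6
gripper_force: 0.3
```

Emit:
send_rows --motion '[{"tx": 0,"ty": 0,"tz": 0,"rx": 0,"ry": 0,"rz": 0,"gripper": 1}]'

```text
time_s: 20.75
ee_pos: [686.3, -155.5, 93.8]
ee_rot: [-180.0, 0.0, 69.5]
force: [-0.6, 0.8, 0.4]
gripper_width: 0.4
gripper_force: 0.0
```

```bash
python3 look.py
```

```text
20.75 [ 686.3 -155.5   93.8] [-180.     0.    69.5] [-0.6  0.8  0.4]
g [309.3, 168.5] r 79.6 ang 60.22 mod60 0.22
g [351.8, 193.5] r 79.6 ang -120.32 mod60 59.68
side red [([322.4, 137.9], [321, 137, 4, 3, 11]), ([319.7, 156.6], [318, 154, 4, 6, 21])] top pred [297.22359926 172.73425227]
finger r 110.1 phi -20.62 yaw-90 -20.5 tangential force 0.5 radial -0.81
```

Emit:
send_rows --motion '[{"tx": 0,"ty": 0,"tz": 0,"rx": 0,"ry": 0,"rz": 0,"gripper": 1},{"tx": 0,"ty": 0,"tz": 0,"rx": 0,"ry": 0,"rz": 0,"gripper": 1}]'

```text
time_s: 21.1
ee_pos: [686.7, -155.1, 93.9]
ee_rot: [-180.0, 0.0, 69.5]
force: [1.1, 0.8, -0.0]
gripper_width: 0.5
gripper_force: 0.0
```

```bash
python3 look.py
```

```text
21.1 [ 686.7 -155.1   93.9] [-180.     0.    69.5] [ 1.1  0.8 -0. ]
g [309.5, 168.5] r 79.1 ang 59.98 mod60 59.98
g [351.7, 193.3] r 79.0 ang -120.03 mod60 59.97
side red [([322.5, 137.8], [321, 137, 4, 3, 10]), ([319.7, 156.5], [318, 153, 4, 7, 22])] top pred [297.22359926 172.73425227]
finger r 110.3 phi -20.34 yaw-90 -20.5 tangential force 1.14 radial 0.79
```

Contact appears lost. I'll back off straight, rise clear, and measure the carousel unobstructed.

Emit:
send_rows --motion '[{"tx": 0.008,"ty": 0.001,"tz": 0,"rx": 0,"ry": 0,"rz": 0,"gripper": 1},{"tx": 0.01,"ty": 0.001,"tz": 0,"rx": 0,"ry": 0,"rz": 0,"gripper": 1},{"tx": 0,"ty": 0,"tz": -0.05,"rx": 0,"ry": 0,"rz": 0,"gripper": 1},{"tx": 0,"ty": 0,"tz": -0.1,"rx": 0,"ry": 0,"rz": 0,"gripper": 1},{"tx": 0.1,"ty": 0,"tz": -0.06,"rx": 0,"ry": 0,"rz": 0,"gripper": 1},{"tx": 0.12,"ty": 0,"tz": 0,"rx": 0,"ry": 0,"rz": 0,"gripper": 1},{"tx": 0.12,"ty": 0,"tz": 0,"rx": 0,"ry": 0,"rz": 0,"gripper": 1},{"tx": 0.12,"ty": 0,"tz": 0,"rx": 0,"ry": 0,"rz": 0,"gripper": 1},{"tx": 0,"ty": 0,"tz": 0,"rx": 0,"ry": 0,"rz": 0,"gripper": 1}]'

```text
time_s: 22.32
ee_pos: [771.9, 74.1, 197.8]
ee_rot: [-180.0, -0.1, 69.9]
force: [0.1, 0.2, -0.2]
gripper_width: 0.6
gripper_force: 0.0
```

```bash
python3 look.py
python3 - <<'E'
from h import *
A=cam("top")[0]; B=cam("side")[0]
save(np.hstack([cv2.resize(A[130:230,270:410],None,fx=2.8,fy=2.8,interpolation=cv2.INTER_CUBIC),cv2.resize(B[110:210,260:400],None,fx=2.8,fy=2.8,interpolation=cv2.INTER_CUBIC)]),"c6")
E
```

```text
22.325 [771.9  74.1 197.8] [-1.80e+02 -1.00e-01  6.99e+01] [ 0.1  0.2 -0.2]
g [331.6, 158.1] r 75.5 ang -1.92 mod60 58.08
g [310.8, 168.5] r 75.5 ang 58.34 mod60 58.34
g [309.7, 191.5] r 75.4 ang 118.59 mod60 58.59
g [350.2, 193.2] r 74.8 ang -121.72 mod60 58.28
g [329.3, 204.1] r 75.9 ang 177.86 mod60 57.86
r [350.1, 171.8] r 70.1 ang -63.78 mod60 56.22
side red [([322.5, 137.8], [321, 137, 4, 3, 10]), ([319.8, 155.9], [318, 153, 5, 7, 30])] top pred [297.22359926 172.73425227]
finger r 268.3 phi 45.33 yaw-90 -20.1 tangential force 0.26 radial -0.01
```

View pics/c6.png

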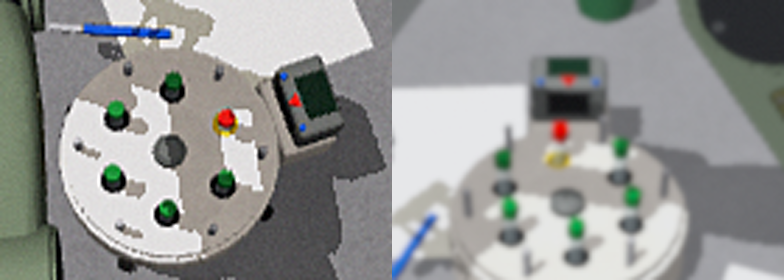

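The crops show the red tube in its yellow collar near the head, at (225,120) in the left crop. The greens average -61.8 degrees, while the first notch implies -63 to -64. The roller is probably on the edge of the notch and has not dropped, so I'll nudge it again.

```bash
python3 plan.py 688.9 -148.5 180 69.5
```

```text
shift first: t units [-0.4619 -0.0025  0.0382] rows>= 3.7078888715695064 | turn units [-0.0001  0.0011 -0.0008] rows>= 0.0038548807592835355 q6 24.681957525200872
```

Emit:
send_rows --motion '[{"tx": -0.11,"ty": -0.0006,"tz": 0.005,"rx": 0,"ry": 0,"rz": 0,"gripper": 1},{"tx": -0.11,"ty": -0.0006,"tz": 0.01,"rx": 0,"ry": 0,"rz": 0,"gripper": 1},{"tx": -0.11,"ty": -0.0006,"tz": 0.01,"rx": 0,"ry": 0,"rz": 0,"gripper": 1},{"tx": -0.08,"ty": -0.0006,"tz": 0.01,"rx": 0,"ry": 0,"rz": 0,"gripper": 1},{"tx": -0.052,"ty": 0,"tz": 0,"rx": 0,"ry": 0,"rz": 0,"gripper": 1},{"tx": 0,"ty": 0,"tz": 0,"rx": 0,"ry": 0,"rz": 0,"gripper": 1},{"tx": 0,"ty": 0,"tz": 0,"rx": 0,"ry": 0,"rz": 0,"gripper": 1}]'

```text
time_s: 23.4
ee_pos: [689.9, -146.7, 181.8]
ee_rot: [180.0, -0.1, 69.5]
force: [-0.8, -0.3, 0.0]
gripper_width: 0.3
gripper_force: 0.0
```

```bash
python3 look.py; python3 plan.py 688.9 -148.5 94 69.5
```

```text
23.4 [ 689.9 -146.7  181.8] [ 1.80e+02 -1.00e-01  6.95e+01] [-0.8 -0.3  0. ]
g [350.3, 193.5] r 75.6 ang -122.21 mod60 57.79
side red [([322.5, 137.6], [321, 136, 4, 4, 11]), ([319.6, 155.9], [318, 153, 4, 7, 27])] top pred [297.22359926 172.73425227]
finger r 110.8 phi -15.71 yaw-90 -20.5 tangential force -0.54 radial -0.66
shift first: t units [-0.0055 -0.0005  0.1751] rows>= 1.4017342044547103 | turn units [ 0.0008 -0.0014  0.0039] rows>= 0.011739788245639683 q6 7.469052501387611
```

Emit:
send_rows --motion '[{"tx": 0,"ty": -0.0005,"tz": 0.05,"rx": 0,"ry": 0,"rz": 0,"gripper": 1},{"tx": 0,"ty": 0,"tz": 0.06,"rx": 0,"ry": 0,"rz": 0,"gripper": 1},{"tx": 0,"ty": 0,"tz": 0.04,"rx": 0,"ry": 0,"rz": 0,"gripper": 1},{"tx": 0,"ty": 0,"tz": 0.025,"rx": 0,"ry": 0,"rz": 0,"gripper": 1},{"tx": -0.006,"ty": 0,"tz": 0,"rx": 0,"ry": 0,"rz": 0,"gripper": 1},{"tx": -0.006,"ty": 0,"tz": 0,"rx": 0,"ry": 0,"rz": 0,"gripper": 1},{"tx": -0.004,"ty": 0,"tz": 0,"rx": 0,"ry": 0,"rz": 0,"gripper": 1},{"tx": 0,"ty": 0,"tz": 0,"rx": 0,"ry": 0,"rz": 0,"gripper": 1}]'

```text
time_s: 24.5
ee_pos: [686.6, -155.3, 94.7]
ee_rot: [179.9, -0.0, 69.5]
force: [0.4, 0.6, 0.1]
gripper_width: 0.4
gripper_force: 0.0
```

Emit:
send_rows --motion '[{"tx": -0.002,"ty": 0,"tz": 0,"rx": 0,"ry": 0,"rz": 0,"gripper": 1}]'

```text
time_s: 24.62
ee_pos: [686.1, -155.9, 94.3]
ee_rot: [180.0, -0.0, 69.5]
force: [0.3, -0.5, 0.5]
gripper_width: 1.1
gripper_force: 0.0
```

```bash
python3 look.py
```

```text
24.625 [ 686.1 -155.9   94.3] [180.   -0.   69.5] [ 0.3 -0.5  0.5]
g [309.8, 168.2] r 78.8 ang 59.0 mod60 59.0
g [351.8, 193.6] r 79.8 ang -120.52 mod60 59.48
side red [([322.5, 137.8], [321, 137, 4, 3, 10]), ([320.0, 156.5], [318, 154, 5, 6, 24])] top pred [297.22359926 172.73425227]
finger r 110.0 phi -20.83 yaw-90 -20.5 tangential force -0.35 radial 0.43
```

Emit:
send_rows --motion '[{"tx": -0.002,"ty": 0,"tz": 0,"rx": 0,"ry": 0,"rz": 0,"gripper": 1}]'

```text
time_s: 24.85
ee_pos: [685.6, -156.8, 93.9]
ee_rot: [-180.0, -0.0, 69.5]
force: [0.2, -0.3, -0.3]
gripper_width: 0.4
gripper_force: 0.0
```

Emit:
send_rows --motion '[{"tx": 0,"ty": 0,"tz": 0,"rx": 0,"ry": 0,"rz": 0,"gripper": 1}]'

```text
time_s: 24.98
ee_pos: [685.6, -156.8, 93.9]
ee_rot: [-180.0, -0.0, 69.5]
force: [-0.6, -0.3, 0.6]
gripper_width: 0.4
gripper_force: 0.0
```

Emit:
send_rows --motion '[{"tx": -0.001,"ty": 0,"tz": 0,"rx": 0,"ry": 0,"rz": 0,"gripper": 1}]'

```text
time_s: 25.1
ee_pos: [685.5, -157.2, 93.9]
ee_rot: [-180.0, -0.0, 69.5]
force: [-0.5, -0.3, 1.2]
gripper_width: 0.3
gripper_force: 0.0
```

```bash
python3 look.py
```

```text
25.1 [ 685.5 -157.2   93.9] [-180.    -0.    69.5] [-0.5 -0.3  1.2]
g [310.2, 168.0] r 78.0 ang 58.08 mod60 58.08
side red [([322.5, 137.5], [321, 137, 4, 2, 8]), ([320.2, 156.4], [318, 153, 5, 7, 25])] top pred [297.22359926 172.73425227]
finger r 109.9 phi -21.61 yaw-90 -20.5 tangential force -0.5 radial -0.38
```

Emit:
send_rows --motion '[{"tx": -0.002,"ty": 0,"tz": 0,"rx": 0,"ry": 0,"rz": 0,"gripper": 1}]'

```text
time_s: 25.32
ee_pos: [685.1, -158.2, 93.9]
ee_rot: [-180.0, -0.0, 69.5]
force: [0.3, -0.2, -0.2]
gripper_width: 0.5
gripper_force: 0.0
```

Emit:
send_rows --motion '[{"tx": -0.001,"ty": 0,"tz": 0,"rx": 0,"ry": 0,"rz": 0,"gripper": 1}]'

```text
time_s: 25.45
ee_pos: [684.9, -158.7, 93.9]
ee_rot: [180.0, -0.0, 69.5]
force: [-0.2, 0.9, -0.5]
gripper_width: 0.7
gripper_force: 0.4
```

```bash
python3 look.py
```

```text
25.45 [ 684.9 -158.7   93.9] [180.   -0.   69.5] [-0.2  0.9 -0.5]
g [310.3, 168.1] r 77.6 ang 58.16 mod60 58.16
side red [([320.2, 156.4], [318, 153, 5, 7, 25])] top pred [297.22359926 172.73425227]
finger r 110.0 phi -22.41 yaw-90 -20.5 tangential force 0.79 radial -0.56
```

Contact came only 3.7 mm beyond where the push vanished, so the carousel has been pulled in. I'll back off, rise and measure it cleanly again.

Emit:
send_rows --motion '[{"tx": 0.01,"ty": 0.001,"tz": 0,"rx": 0,"ry": 0,"rz": 0,"gripper": 1},{"tx": 0.014,"ty": 0.001,"tz": 0,"rx": 0,"ry": 0,"rz": 0,"gripper": 1},{"tx": 0,"ty": 0,"tz": -0.05,"rx": 0,"ry": 0,"rz": 0,"gripper": 1},{"tx": 0,"ty": 0,"tz": -0.1,"rx": 0,"ry": 0,"rz": 0,"gripper": 1},{"tx": 0.08,"ty": 0,"tz": -0.08,"rx": 0,"ry": 0,"rz": 0,"gripper": 1},{"tx": 0.12,"ty": 0,"tz": 0,"rx": 0,"ry": 0,"rz": 0,"gripper": 1},{"tx": 0.12,"ty": 0,"tz": 0,"rx": 0,"ry": 0,"rz": 0,"gripper": 1},{"tx": 0.1,"ty": 0,"tz": 0,"rx": 0,"ry": 0,"rz": 0,"gripper": 1},{"tx": 0,"ty": 0,"tz": 0,"rx": 0,"ry": 0,"rz": 0,"gripper": 1},{"tx": 0,"ty": 0,"tz": 0,"rx": 0,"ry": 0,"rz": 0,"gripper": 1}]'

```text
time_s: 26.8
ee_pos: [763.3, 49.0, 208.6]
ee_rot: [-180.0, 0.0, 69.6]
force: [-0.1, -0.2, -0.1]
gripper_width: 0.7
gripper_force: 0.0
```

```bash
python3 look.py
python3 - <<'E'
from h import *
im,pt,pr,d,o=cam("wrist"); print(pr([583.3,-116.75,96]))
C=np.array([583.3,-116.75]); 
for a in (-61.8,-63.5):
    t=np.radians(a); print([pr([*(C+75*np.array([np.cos(t),np.sin(t)])),z]).round(1).tolist() for z in (80,132)])
print(blobs(im,(0,120,60),(8,255,255),30),blobs(im,(22,130,100),(34,255,255),30))
for c,st in blobs(im,(45,90,60),(85,255,255),60):
    p=pt(*c,132)[:2]-C; print("wg",c,np.hypot(*p).round(1),np.degrees(np.arctan2(p[1],p[0])).round(2))
save(im,"w7")
E
```

```text
26.8 [763.3  49.  208.6] [-180.     0.    69.6] [-0.1 -0.2 -0.1]
g [332.3, 158.2] r 75.3 ang -3.66 mod60 56.34
g [311.5, 168.2] r 74.2 ang 56.75 mod60 56.75
g [309.4, 190.7] r 75.1 ang 116.49 mod60 56.49
g [350.0, 193.5] r 74.8 ang -122.62 mod60 57.38
g [328.6, 204.1] r 76.1 ang 176.18 mod60 56.18
r [350.6, 172.3] r 70.8 ang -65.54 mod60 54.46
side red [([322.5, 137.8], [321, 137, 4, 3, 10]), ([320.1, 155.9], [318, 153, 5, 7, 28])] top pred [297.22359926 172.73425227]
finger r 244.7 phi 42.63 yaw-90 -20.4 tangential force -0.21 radial -0.03
[227.51772403 371.0266774 ]
[[275.9, 390.7], [269.8, 430.6]]
[[274.8, 391.6], [268.6, 431.6]]
[] []
```

View pics/w7.png

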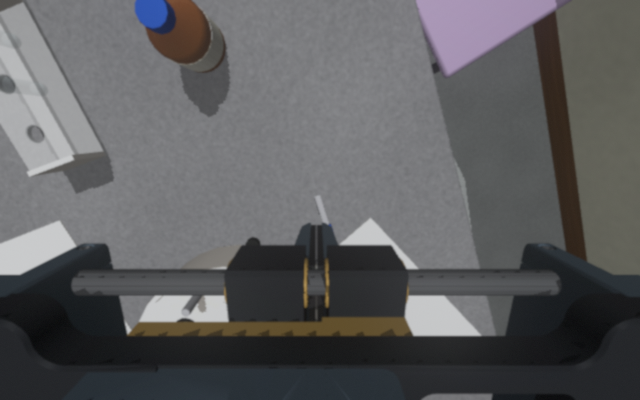

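The wrist view holds only the table, bottle and deck rim, so it is no use here. The top view now gives a mean of -63.4 degrees, agreeing with the finger contact and the first notch: it crept into the stop. I'll let it settle and check for rest and the tube's height.

Emit:
send_rows --motion '[{"tx": 0,"ty": 0,"tz": 0,"rx": 0,"ry": 0,"rz": 0,"gripper": 1},{"tx": 0,"ty": 0,"tz": 0,"rx": 0,"ry": 0,"rz": 0,"gripper": 1},{"tx": 0,"ty": 0,"tz": 0,"rx": 0,"ry": 0,"rz": 0,"gripper": 1},{"tx": 0,"ty": 0,"tz": 0,"rx": 0,"ry": 0,"rz": 0,"gripper": 1},{"tx": 0,"ty": 0,"tz": 0,"rx": 0,"ry": 0,"rz": 0,"gripper": 1},{"tx": 0,"ty": 0,"tz": 0,"rx": 0,"ry": 0,"rz": 0,"gripper": 1},{"tx": 0,"ty": 0,"tz": 0,"rx": 0,"ry": 0,"rz": 0,"gripper": 1},{"tx": 0,"ty": 0,"tz": 0,"rx": 0,"ry": 0,"rz": 0,"gripper": 1}]'

```text
time_s: 27.95
ee_pos: [763.5, 49.0, 209.0]
ee_rot: [180.0, -0.0, 69.5]
force: [-0.4, 0.9, 0.2]
gripper_width: 0.8
gripper_force: 0.0
```

```bash
python3 look.py
python3 - <<'E'
from h import *
# two-view: centre of stoppers from masks (red vs greens, same height expected)
def rays(n):
    im,pt,pr,d,o=cam(n); out={}
    for k,lo,hi in (("g",(45,90,60),(85,255,255)),("r",(0,140,60),(6,255,255))):
        out[k]=[(c,o,pt(*c,100)-o) for c,st in blobs(im,lo,hi,8) if st[4]<60]
    return out
T,S=rays("top"),rays("side")
C=np.array([583.3,-116.75])
for k in "gr":
    for c1,o1,d1 in T[k]:
        for c2,o2,d2 in S[k]:
            a,b=np.linalg.lstsq(np.c_[d1,-d2],o2-o1,rcond=None)[0]
            p,q=o1+a*d1,o2+b*d2
            if np.linalg.norm(p-q)<8:
                m=(p+q)/2; v=m[:2]-C
                if np.hypot(*v)<100 and 90<m[2]<160: print(k,c1,c2,m.round(1),"r",np.hypot(*v).round(1),"ang",np.degrees(np.arctan2(v[1],v[0])).round(1),"miss",np.linalg.norm(p-q).round(1))
A=cam("top")[0]
save(cv2.resize(A[145:190,325:395],None,fx=10,fy=10,interpolation=cv2.INTER_CUBIC),"c8")
E
```

```text
27.95 [763.5  49.  209. ] [180.   -0.   69.5] [-0.4  0.9  0.2]
g [332.3, 158.2] r 75.3 ang -3.66 mod60 56.34
g [311.5, 168.2] r 74.2 ang 56.75 mod60 56.75
g [309.4, 190.7] r 75.1 ang 116.49 mod60 56.49
g [350.0, 193.5] r 74.8 ang -122.62 mod60 57.38
g [328.6, 203.9] r 75.4 ang 176.14 mod60 56.14
r [350.4, 172.3] r 70.2 ang -65.33 mod60 54.67
side red [([322.5, 137.8], [321, 137, 4, 3, 10]), ([320.1, 155.9], [318, 153, 5, 7, 28])] top pred [297.22359926 172.73425227]
finger r 244.9 phi 42.6 yaw-90 -20.5 tangential force 0.73 radial -0.67
g [332.3, 158.2] [299.6, 165.7] [ 659.6 -121.8  126.3] r 76.5 ang -3.8 miss 0.7
g [311.5, 168.1] [301.0, 183.4] [626.3 -54.5 126. ] r 75.6 ang 55.4 miss 1.0
g [309.4, 190.7] [324.5, 190.7] [551.2 -49.3 127.9] r 74.7 ang 115.5 miss 1.2
g [350.0, 193.5] [342.2, 161.9] [ 543.  -180.   128.9] r 75.0 ang -122.5 miss 1.1
g [328.7, 203.8] [345.0, 179.8] [ 510. -112.  127.] r 73.5 ang 176.3 miss 1.6
r [350.5, 172.3] [320.1, 155.9] [ 614.1 -180.9  129.8] r 71.2 ang -64.4 miss 1.9
```

View pics/c8.png

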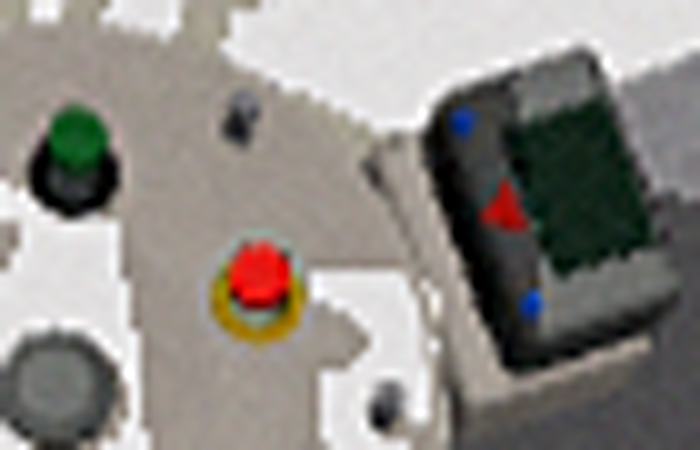

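The carousel is at rest, with the same angle a second later. The red stopper is at (260,275) in the crop, inside its collar, at the same height as the green ones (129.8 mm against 126–129), and the robot is clear. I'll hand the job in.

```bash
python3 -c "
from workcell import env
print(env.job_done())"
```

```text
the job is handed in; nothing more can be done
None
```

The red-stoppered tube is seated fully home in the yellow-collared seat, and the carousel rests in its stop about 6° from the arrow; I handed the job in at about 28 s with the robot clear and no verdict was returned.

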